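Empty the drop-bottom hub-nut hopper

ROBOT

A 6-joint arm with a two-finger parallel gripper is mounted at the origin on the work surface. World frame = base frame: x ahead of the robot, y to its left, z up, the work surface at z = 0. Lengths are in mm, angles in rad, forces in N, time in s.
With the tool pointing down it reaches from about 350 to 875 mm from the base axis. Payload 4.2 kg.
Tool frame: the origin (TCP) lies between the finger pads; the fingertips stand 25 mm ahead of it and the grasp point (between the pads) lies 6 mm ahead of it; z points along the fingers, y is the line along which they close (so a half turn about z gives the same grasp; the last joint's range is limited). The gripper opens to 85 mm and grips with 20 to 120 N. Pads are 22 mm wide; open, the fingers measure 114 mm over their backs; the gripper's body (76 mm by 85 mm) begins 54 mm behind the grasp point. The pads swing forward as they close: fully open they stand 13 mm farther back than shut.
Start: joints at [-0.864, 0.385, 0.008, 0, -1.194, -0.259], TCP at [270.626, -563.348, 256.312] pointing down, gripper open.
Joint ranges: [-3.14, 3.14], [-1.21, 2.06], [-1.07, 1.41], [-3.16, 2.05], [-2.99, -0.16], [-3.1, 3.1]. Speed limits (rad/s): [2.79, 2.79, 3.14, 3.14, 3.14, 3.14].

INTERFACE

Orientations are given as a unit quaternion [x, y, z, w].
In Python, from bench import read_state, get_image, job_done gives the robot as it stands.
- The arm moves only by the tool play_rows, never from a script. Its argument "series" is a list of rows, each a list of 6 numbers: the shift along the world's x, y, z in mm, then the turn, a rotation vector about the world's x, y, z in units of 6 degrees (1.0 is 6 degrees). A call has 1 to 20 rows; each row shifts and turns the commanded pose from where the row before left it; what a row does not reach is not made up. A row lasts 1/12 s, in which the tool goes at most 41.7 mm and 7.16 degrees, less where a joint would pass 70% of its speed; a pose out of reach is approached as far as the arm can. A call is refused whole if a number of a shift passes 41.7 or a number of a turn 1, either way. A call with a gripper value outside its range is refused whole. "gripper" is the opening, from 0 (shut) to 1 (fully open), set as the call begins (left out, the last holds). The fingers move at their own pace and stop on an object; the grip force is fixed at half the most. Time passes only in rows, so rows that do not move let the fingers close. It gives the time, the measured TCP pose, the force, the opening and the grip force at its end, in the units of the state.
- read_state(): the state, without advancing time (a new reading comes with each control period).
- get_image(name): name is "scene" or "top" or "wrist"; returns a dict with "image" (480x640x3 uint8, red, green, blue), "fx", "fy", "cx", "cy" (pixels), "eye" and "rotation" of the camera in the world. Camera axes: x right, y down, z forward; pixel columns grow to the right and rows downward; lengths in mm; the calibration is good to about 2 mm. The wrist camera is an equidistant fisheye: a pixel r from the principal point sees the ray r / f radians off the axis. A picture is of the moment at which its call begins. There is no depth.
- job_done(): hands the job in; it is judged then, once.
The state is a dict: "clock": time; "joints": joint angles; "joint_vel": joint speeds; "joint_efforts": joint torques, N m; "position": TCP position; "ee_rot": TCP orientation; "contact_force": force on the tool from outside, world axes, zero at the start; "wrist_torque": the same for the moment, N m; "gripper_width": finger opening in mm; "grasp_force": force on a finger pad.
Only numpy, scipy, OpenCV 4.12 (cv2) and the standard library are available. Lean on these libraries where they do the work, as an engineer would, in place of code of your own. Each camera call takes 0.05 s, during which the arm holds its last target. There are 200 camera calls.

TASK

One of the two drop-bottom hoppers on the garage bench holds two hub nuts. Swing its handle over so that the trap door opens and both nuts drop into the pan beneath it, then swing the handle all the way back until the door is shut and caught by its spring catch, and let go.

Things in the scene. Friction and masses are not known exactly. Their poses are not given: they have to be found in the camera images.
- gate (a joint): Trap door of the loaded hopper, rad: 0 shut and caught, 1.22 (70 deg) hanging open. Hinge parallel to the pan's y through pan x -47, z 135 mm. Rigid with it: a lever outside the wall carrying the handle; handle towards pan +x opens. A spring catch holds it shut; 3 to 8 N at the handle passes it either way, within the first 0.3 rad. Out of the catch the door falls open (1 N at the handle).
- gate_handle (a point): Centre of the trap door's black handle: a level round bar 18 mm thick, about 60 mm long, along the pan's y, 130 mm from the hinge; its lever is 32 mm from this point, hopper side. Shut: lever leans 35 deg to pan -x, handle at pan x -122, y 98, z 241 mm; open: 35 deg to +x, at x 28, y 98, z 241. Clear all round: grip from above across the bar, or push it. It may turn in the fingers.
- pan (a point): Centre of the inner floor (3 mm above the bench) of the loaded hopper's grey pan, fixed; z up, x away from the robot within 20 deg, y left. Pan 190 (x) x 150 (y) mm, rim 35 mm above its floor. Over it on four legs the aluminium hopper, 96 x 92 mm, rim 222 mm above the bench, trap door 137 mm above the pan floor. A like but empty hopper stands on the other side: not wanted.
- nut_a_mid (a point): Centre of a plain steel hexagonal hub nut, 32 mm across flats, 24 mm high, 0.1 kg, lying on the shut dark steel trap door inside the hopper.
- nut_b_mid (a point): Centre of the second hub nut, the same as the first.
Mind the look-alikes: they are no part of the job. Leave any blue or orange look-alike of the part that bears nut_a_mid alone. Leave any green look-alike of the part that bears nut_b_mid alone.

How it is judged:
By the outcome, as a careful person would: the job done as asked, in the order asked, and still so for the second after the job is handed in, with the robot touching nothing.
It also fails if it takes over 45 s, if anything falls off the work surface, if the arm or the gripper's body presses on something with over 40 N, if the wrist force passes 120 N, or if a joint passes its speed limit or range.

## Working session

There is one attempt and no reset: what is moved stays moved. The work goes in short steps, Python scripts to look and compute and a tool call to move; the robot and the scene stay as the last step left them, time stands still between calls to the robot, and variables do not carry over. Pictures are saved under pics/ and viewed, at most 10 in all, crops included, and the job is handed in when it is done.

Besides the shell and the picture viewer there is one more tool, called as name([rows], argument=value, ...), one row to a line, values as JSON. play_rows: Moves the arm, as the interface text tells. Its arguments: {"type":"object","properties":{"series":{"type":"array","items":{"type":"array","items":{"type":"number"}}},"gripper":{"type":"number"}},"required":["series"]}

```bash
mkdir -p pics; cat > h.py <<'E'
import numpy as np, cv2
from bench import read_state, get_image, job_done
def snap(n,f):
    d=get_image(n); cv2.imwrite('pics/'+f,d['image'][:,:,::-1]); return d
def ray(d,u,v):
    r=np.array([(u-d['cx'])/d['fx'],(v-d['cy'])/d['fy'],1.]); return np.array(d['rotation'])@r
def onz(d,u,v,z):
    r=ray(d,u,v); e=np.array(d['eye']); return e+r*(z-e[2])/r[2]
def proj(d,p):
    c=np.array(d['rotation']).T@(np.array(p)-np.array(d['eye'])); return c[0]/c[2]*d['fx']+d['cx'],c[1]/c[2]*d['fy']+d['cy']
E
python3 - <<'E'
from h import *
import pickle
for n in('scene','top'):
    d=snap(n,n+'0.png'); pickle.dump(d,open(n+'.pkl','wb')); print(n,d['eye'],d['fx'],np.round(d['rotation'],2).tolist())
s=read_state(); print(s['ee_rot'],s['clock'],s['contact_force'])
E
```

```text
scene [1035.10919591  731.55951664  779.47186522] 538.9636378010917 [0.27, 0.85, -0.43, -0.13]
top [ 439.062607     44.09916502 1087.23422891] 502.9744744742615 [-0.7, 0.71, -0.04, 0.03]
[-2.21945147e-01  9.75058699e-01  9.05130674e-04 -2.58222518e-04] 0.1 [ 0.04423685 -0.05061226  0.50070791]
```

View pics/scene0.png

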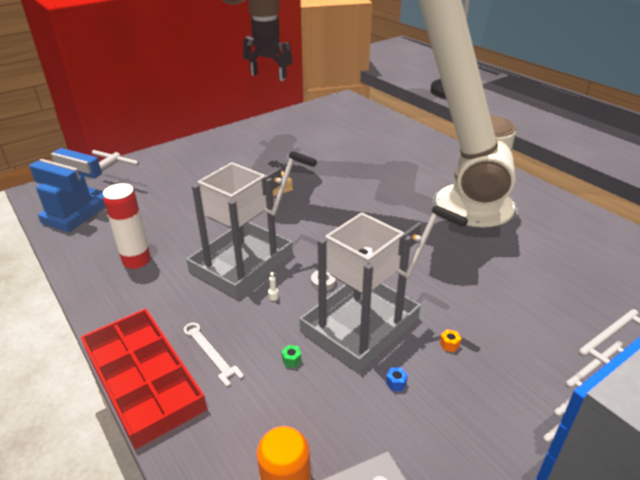

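View pics/top0.png

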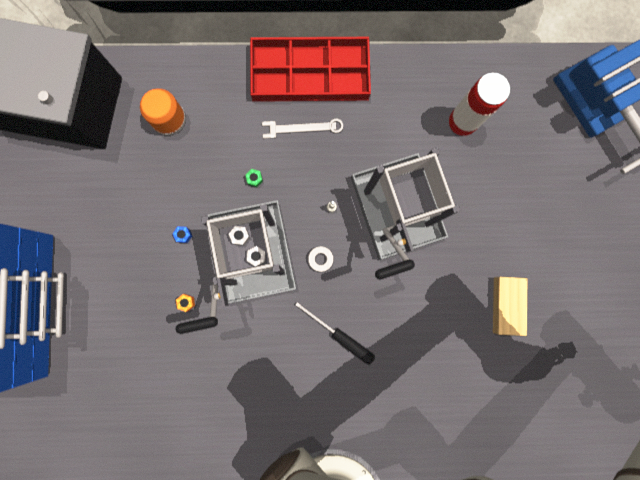

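The top view shows two hoppers. The left one, rim around (240,243), has two steel nuts at (239,235) and (256,256), and its handle is at (197,325). The right one, around (418,190), is empty, with its handle at (395,269). So the loaded hopper is the left one. The look-alikes are blue (182,234), orange (185,302) and green (254,177), all on the bench. I'll confirm with an enlarged crop and measure.

```bash
cat >> h.py <<'E'
from scipy.spatial.transform import Rotation as R
def ray(d,u,v):
    r=np.array([(u-d['cx'])/d['fx'],(v-d['cy'])/d['fy'],1.]); return R.from_quat(d['rotation']).apply(r)
def proj(d,p):
    c=R.from_quat(d['rotation']).inv().apply(np.array(p)-np.array(d['eye'])); return c[...,0]/c[...,2]*d['fx']+d['cx'],c[...,1]/c[...,2]*d['fy']+d['cy']
E
python3 - <<'E'
from h import *
import pickle
d=pickle.load(open('top.pkl','rb')); s=pickle.load(open('scene.pkl','rb'))
def bar(im,x0,y0,x1,y1):
    m=(im[y0:y1,x0:x1].max(2)<38).astype(np.uint8); m=cv2.morphologyEx(m,cv2.MORPH_OPEN,np.ones((5,5)))
    c=max(cv2.findContours(m,0,2)[0],key=cv2.contourArea); r=cv2.minAreaRect(c+np.array([x0,y0])); return r
r=bar(d['image'],170,308,225,340); print(r)
rs=bar(s['image'],425,200,475,232); print(rs)
h=onz(d,*r[0],241); print('handle',h)
b=cv2.boxPoints(r); e=np.array([onz(d,*p,241) for p in b]); print(e.round(0).tolist())
# two view triangulation
a,b1=ray(d,*r[0]),ray(s,*rs[0]); t=np.linalg.lstsq(np.c_[a,-b1],np.array(s['eye'])-d['eye'],rcond=None)[0]
print('tri',d['eye']+a*t[0],s['eye']+b1*t[1])
# pan rim corners by eye
for p in [(277,201),(296,288),(228,303)]: print(p,onz(d,*p,38))
c=d['image'][180:350,150:320,::-1]; cv2.imwrite('pics/crop.png',cv2.resize(c,None,fx=3.5,fy=3.5,interpolation=2))
E
```

```text
Traceback (most recent call last):
ValueError: max() iterable argument is empty
```

```bash
cat > m.py <<'E'
from h import *
import pickle
d=pickle.load(open('top.pkl','rb')); s=pickle.load(open('scene.pkl','rb'))
c=d['image'][180:350,150:320,::-1]; cv2.imwrite('pics/crop.png',cv2.resize(c,None,fx=3.5,fy=3.5,interpolation=2))
def bar(im,x0,y0,x1,y1):
    g=im[y0:y1,x0:x1].max(2); t=(int(g.min())+45); print(g.min(),np.median(g))
    m=(g<min(t,60)).astype(np.uint8); m=cv2.morphologyEx(m,cv2.MORPH_OPEN,np.ones((4,4)))
    c=max(cv2.findContours(m,0,2)[0],key=cv2.contourArea); r=cv2.minAreaRect(c+np.array([x0,y0])); return r
r=bar(d['image'],170,308,225,340); print(r)
rs=bar(s['image'],425,200,475,232); print(rs)
h=onz(d,*r[0],241); print('handle',h)
b=cv2.boxPoints(r); e=np.array([onz(d,*p,241) for p in b]); print(e.round(0).tolist())
a,b1=ray(d,*r[0]),ray(s,*rs[0]); t=np.linalg.lstsq(np.c_[a,-b1],np.array(s['eye'])-d['eye'],rcond=None)[0]
print('tri',d['eye']+a*t[0],s['eye']+b1*t[1])
for p in [(277,201),(296,288),(228,303)]: print(p,onz(d,*p,38))
E
python3 m.py
```

```text
29 124.0
((207.32693481445312, 323.6346130371094), (10.001924514770508, 20.39607810974121), 78.69007110595703)
45 131.0
((454.3448486328125, 220.86207580566406), (23.635162353515625, 4.989645481109619), 23.198591232299805)
handle [386.0922805  209.59126096 241.        ]
[[391.0, 228.0, 241.0], [397.0, 195.0, 241.0], [381.0, 191.0, 241.0], [375.0, 224.0, 241.0]]
tri [384.97741808 213.07436046 223.18937286] [370.80819225 227.65461676 226.927659  ]
(277, 201) [626.14581249 104.08691348  38.        ]
(296, 288) [442.80374021  66.55846552  38.        ]
(228, 303) [414.58765801 207.05018837  38.        ]
```

View pics/crop.png

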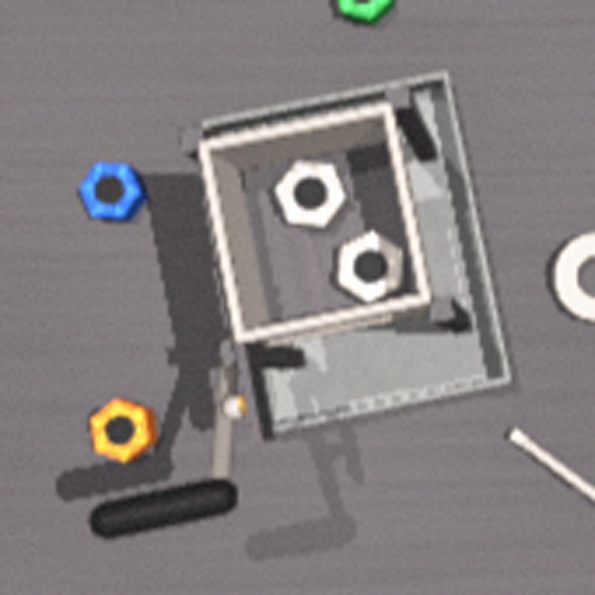

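The crop confirms two plain steel nuts inside this hopper, at crop (310,193) and (370,266). The black bar runs from (100,521) to (228,496), with its centre near full-image (197,325). The loaded hopper is the left one. I'll set out above it, keeping clear height on the way.

play_rows([
  [16.2,32.9,15.5,0,0,0.58],
  [16.2,32.9,15.5,0,0,0.58],
  [16.2,32.9,15.5,0,0,0.58],
  [16.2,32.9,15.5,0,0,0.58],
  [16.2,32.9,15.5,0,0,0.58],
  [16.2,32.9,15.5,0,0,0.58],
  [16.2,32.9,15.5,0,0,0.58],
  [16.2,32.9,15.5,0,0,0.58],
  [10,37.5,0,0,0,0.58],
  [10,37.5,0,0,0,0.58],
  [10,37.5,0,0,0,0.58],
  [10,37.5,0,0,0,0.58],
  [10,37.5,0,0,0,0.58],
  [10,37.5,0,0,0,0.58],
  [10,37.5,0,0,0,0.58],
  [10,37.5,0,0,0,0.58],
], gripper=0.5)

```text
clock: 1.43
position: [479.9, 1.8, 380.2]
ee_rot: [-0.653, 0.757, 0.0, -0.0]
contact_force: [0.7, 0.1, -0.1]
gripper_width: 42.6
grasp_force: 0.0
```

```bash
python3 - <<'E'
from h import *
import pickle
d=pickle.load(open('top.pkl','rb'))
f=lambda u,v:(150+(u+.5)/3.5-.5,180+(v+.5)/3.5-.5)
a=onz(d,*f(100,521),241);b=onz(d,*f(228,496),241);h=onz(d,*f(164,508),241)
v=a-b; print('bar',a,b,h,'yaw',np.degrees(np.arctan2(-v[0],v[1])))
C=[onz(d,*f(*p),38) for p in[(448,74),(510,382),(266,437)]]
px=C[0]-C[1]; print('pan yaw',np.degrees(np.arctan2(px[1],px[0])),'pan',(C[0]+C[2])/2)
s=read_state(); M=R.from_quat(s['ee_rot']).as_matrix(); print(s['position'],s['joints'],np.degrees(np.arctan2(M[1,1],M[0,1])),s['gripper_width'],s['contact_force'])
E
```

```text
bar [379.10384618 257.3794965  241.        ] [389.57517612 197.31718496 241.        ] [384.56487137 227.3956939  241.        ] yaw 9.889611471156448
pan yaw 10.63679534170177 pan [519.09806876 157.30865217  38.        ]
[479.9463585    1.81023621 380.18286489] [ 3.43056199e-01  6.54353030e-02 -1.04583868e-01 -2.48313287e-04
 -1.40099830e+00 -4.90874795e-01] 171.52821361333397 42.56578505058692 [ 0.73177055  0.13028614 -0.0579587 ]
```

play_rows([
  [-13.9,32.7,-7.1,0,0,0.45],
  [-13.9,32.7,-7.1,0,0,0.45],
  [-13.9,32.7,-7.1,0,0,0.45],
  [-13.9,32.7,-7.1,0,0,0.45],
  [-13.9,32.7,-7.1,0,0,0.45],
  [-13.9,32.7,-7.1,0,0,0.45],
  [-13.9,32.7,-7.1,0,0,0.45],
  [0,0,0,0,0,0],
])

```text
clock: 2.1
position: [380.5, 232.3, 328.7]
ee_rot: [0.77, -0.638, -0.001, 0.001]
contact_force: [-0.2, 0.4, -0.0]
gripper_width: 42.5
grasp_force: 0.0
```

```bash
python3 - <<'E'
from h import *
d=snap('wrist','w1.png'); s=read_state(); M=R.from_quat(s['ee_rot']).as_matrix(); print(s['position'],np.degrees(np.arctan2(M[1,1],M[0,1])),M[:,2])
def fp(p):
    c=R.from_quat(d['rotation']).inv().apply(np.array(p)-d['eye']); th=np.arctan2(np.hypot(c[0],c[1]),c[2]); k=d['fx']*th/np.hypot(c[0],c[1]); return c[0]*k+d['cx'],c[1]*k+d['cy']
for y in(-30,0,30): print(fp([383-.18*y,229.5+.98*y,241]))
E
```

```text
[381.37804668 230.65979359 329.3882188 ] -169.47339978019136 [-0.00205547 -0.0016298  -0.99999656]
(np.float64(319.0430194808142), np.float64(199.45906978463614))
(np.float64(318.9976963264137), np.float64(249.3801057583745))
(np.float64(319.00211521523084), np.float64(294.9143985208202))
```

View pics/w1.png

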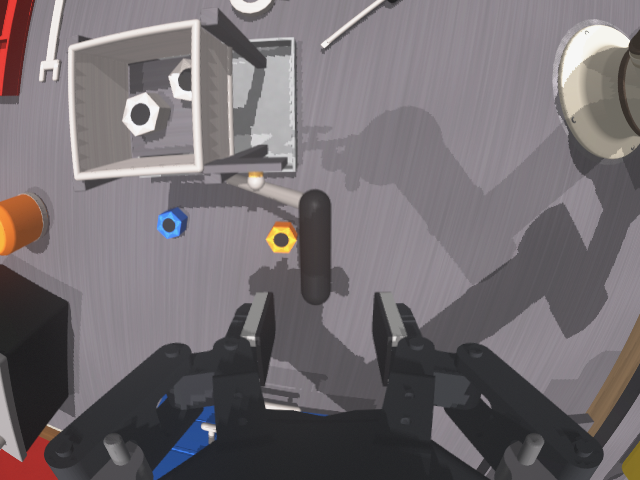

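The wrist view shows the bar centre at (315,247), against a prediction of (319,249). The handle is about 2.5 mm farther +x than estimated, near (385,230). The lever meets the bar's hopper-side end at (300,200), and the space below the fingers is clear. I'll descend straddling the bar, then narrow the jaws to cage it.

play_rows([
  [4,0,-28,0,0,0],
  [0,0,-28,0,0,0],
  [0,0,-27,0,0,0],
  [0,0,0,0,0,0],
  [0,0,0,0,0,0],
])

```text
clock: 2.57
position: [387.0, 227.8, 247.2]
ee_rot: [0.767, -0.642, 0.0, 0.001]
contact_force: [1.4, -0.3, 1.2]
gripper_width: 42.7
grasp_force: 0.0
```

play_rows([
  [0,0,0,0,0,0],
  [0,0,0,0,0,0],
  [0,0,0,0,0,0],
  [0,0,0,0,0,0],
], gripper=0.33)

```text
clock: 2.9
position: [387.4, 229.1, 248.9]
ee_rot: [0.767, -0.641, 0.0, -0.001]
contact_force: [0.7, 0.3, -0.8]
gripper_width: 28.1
grasp_force: 0.0
```

No contact and the bar is caged, so I'll swing it open along the arc.

play_rows([
  [5.9,1.1,0,0,0,0],
  [9.4,1.7,6.1,0,0,0],
  [9.9,1.8,5.2,0,0,0],
  [10.3,1.9,4.3,0,0,0],
  [10.6,2,3.4,0,0,0],
  [10.9,2,2.5,0,0,0],
  [11,2,1.5,0,0,0],
  [11.1,2.1,0.5,0,0,0],
  [11.1,2.1,-0.5,0,0,0],
  [11,2,-1.5,0,0,0],
  [10.9,2,-2.5,0,0,0],
  [10.6,2,-3.4,0,0,0],
  [10.3,1.9,-4.3,0,0,0],
  [9.9,1.8,-5.2,0,0,0],
  [9.4,1.7,-6.1,0,0,0],
  [0,0,0,0,0,0],
  [0,0,0,0,0,0],
  [0,0,0,0,0,0],
])

```text
clock: 4.4
position: [537.0, 255.5, 245.6]
ee_rot: [0.767, -0.641, -0.002, 0.004]
contact_force: [-6.1, -1.6, 0.6]
gripper_width: 28.2
grasp_force: 2.8
```

```bash
python3 - <<'E'
from h import *
a=snap('top','t2.png');b=snap('scene','s2.png')
A=cv2.resize(a['image'][170:350,140:320,::-1],(400,400),interpolation=2);B=cv2.resize(b['image'][190:390,280:480,::-1],(400,400),interpolation=2)
cv2.imwrite('pics/c2.png',np.hstack([A,B])); s=read_state(); print(s['position'],s['contact_force'],s['gripper_width'],s['grasp_force'])
E
```

```text
[537.02175814 255.4834013  245.61213857] [-5.69469728 -1.74973796  0.23498723] 28.036591597578955 2.696898803114891
```

View pics/c2.png

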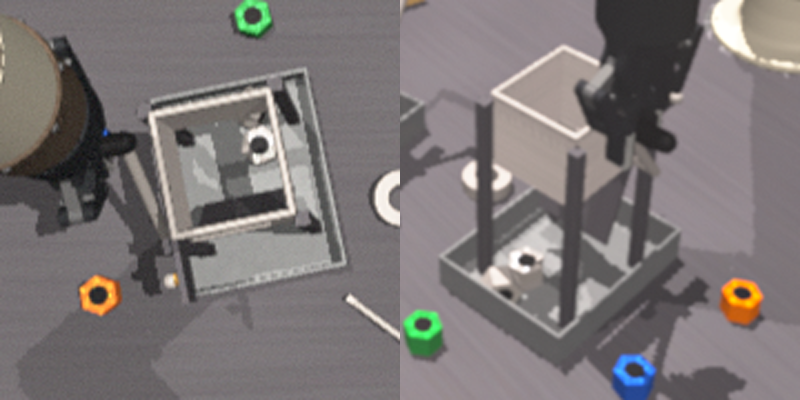

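Both nuts are in the pan: in the scene crop they are at (525,262) and (500,283), one leaning on the other. The door is fully open, with the handle at its stop under about 6 N. Now I'll swing it back.

play_rows([
  [-9.8,-1.8,0,0,0,0],
  [-9.4,-1.7,6.1,0,0,0],
  [-9.9,-1.8,5.2,0,0,0],
  [-10.3,-1.9,4.3,0,0,0],
  [-10.6,-2,3.4,0,0,0],
  [-10.9,-2,2.5,0,0,0],
  [-11,-2,1.5,0,0,0],
  [-11.1,-2.1,0.5,0,0,0],
  [-11.1,-2.1,-0.5,0,0,0],
  [-11,-2,-1.5,0,0,0],
  [-10.9,-2,-2.5,0,0,0],
  [-10.6,-2,-3.4,0,0,0],
  [-10.3,-1.9,-4.3,0,0,0],
  [-9.9,-1.8,-5.2,0,0,0],
  [-9.4,-1.7,-6.1,0,0,0],
  [0,0,0,0,0,0],
  [0,0,0,0,0,0],
])

```text
clock: 5.92
position: [382.0, 227.6, 247.3]
ee_rot: [0.768, -0.641, -0.0, 0.001]
contact_force: [0.2, -0.3, -0.1]
gripper_width: 28.4
grasp_force: 0.0
```

play_rows([
  [-3,-0.5,0,0,0,0],
  [0,0,0,0,0,0],
  [0,0,0,0,0,0],
])

```text
clock: 6.17
position: [380.2, 227.7, 247.7]
ee_rot: [0.767, -0.641, -0.0, 0.0]
contact_force: [0.5, 0.4, -0.3]
gripper_width: 27.8
grasp_force: 0.3
```

play_rows([
  [-3,-0.5,0,0,0,0],
  [-2,-0.4,0,0,0,0],
  [0,0,0,0,0,0],
  [0,0,0,0,0,0],
])

```text
clock: 6.5
position: [379.3, 227.6, 247.7]
ee_rot: [0.767, -0.641, 0.003, -0.004]
contact_force: [21.5, -1.3, -11.8]
gripper_width: 28.2
grasp_force: 10.2
```

play_rows([
  [-3,-0.5,0,0,0,0],
  [0,0,0,0,0,0],
  [0,0,0,0,0,0],
])

```text
clock: 6.75
position: [378.9, 227.6, 247.7]
ee_rot: [0.767, -0.641, 0.005, -0.006]
contact_force: [34.9, -3.5, -19.6]
gripper_width: 28.3
grasp_force: 16.4
```

The handle is on its hard shut stop. I'll back off to centre, open the jaws and rise.

play_rows([
  [5,0.9,0,0,0,0],
  [4,0.7,0,0,0,0],
  [0,0,0,0,0,0],
  [0,0,0,0,0,0],
])

```text
clock: 7.08
position: [380.7, 227.5, 247.4]
ee_rot: [0.767, -0.641, -0.0, 0.001]
contact_force: [0.2, -0.4, -0.4]
gripper_width: 28.0
grasp_force: 0.0
```

play_rows([
  [0,0,0,0,0,0],
  [0,0,0,0,0,0],
  [0,0,0,0,0,0],
  [0,0,15,0,0,0],
  [0,0,25,0,0,0],
  [0,0,30,0,0,0],
  [0,0,30,0,0,0],
  [0,-30,20,0,0,0],
  [0,-40,0,0,0,0],
  [0,-40,0,0,0,0],
  [0,-40,0,0,0,0],
  [0,-40,0,0,0,0],
  [0,0,0,0,0,0],
], gripper=0.5)

```text
clock: 8.17
position: [379.7, 32.9, 368.2]
ee_rot: [0.765, -0.644, 0.0, -0.0]
contact_force: [-0.0, -0.4, -0.5]
gripper_width: 42.8
grasp_force: 0.0
```

```bash
python3 - <<'E'
from h import *
a=snap('top','t3.png');b=snap('scene','s3.png')
A=cv2.resize(a['image'][170:350,140:320,::-1],(400,400),interpolation=2);B=cv2.resize(b['image'][190:390,280:480,::-1],(400,400),interpolation=2)
cv2.imwrite('pics/c3.png',np.hstack([A,B])); s=read_state(); print(s['clock'],s['position'],s['contact_force'])
E
```

```text
8.2667 [380.66828126  36.46556593 367.94019282] [ 0.84664974 -0.18093231 -0.55874135]
```

View pics/c3.png

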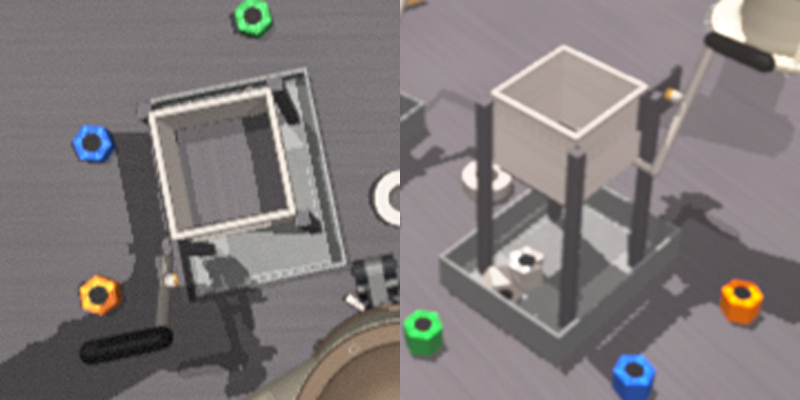

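The handle is back at full-image (197,325), its starting pixel. The door is shut and empty, both nuts are in the pan, and the arm is clear.

```bash
python3 -c "from h import *; print(job_done())"
```

```text
the job is handed in; nothing more can be done
None
```

The job is handed in: both nuts dropped into the pan, the door was swung back to its shut stop where it stayed after release, and the arm is touching nothing, at about 8 s on the robot's clock.

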